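Brush out the dart pot on the pump-brush stand

ROBOT

A 7-joint arm with a two-finger parallel gripper is mounted at the origin on the work surface. World frame = base frame: x ahead of the robot, y to its left, z up, the work surface at z = 0. Lengths are in m, angles in rad, forces in N, time in s.
With the tool pointing down it reaches from about 0.425 to 0.875 m from the base axis. Payload 4.7 kg.
Tool frame: the origin (TCP) lies on the centre line of the jaws, within the pads' length; the fingertips stand manip.tips_ahead ahead of it and the grasp point (between the pads) lies 8 mm behind it (manip.tips_ahead is the distance from the TCP to the fingertips, in m); z points along the fingers, y is the line along which they close (so a half turn about z gives the same grasp; the last joint's range is limited). The gripper opens to 87 mm and grips with 3 to 60 N. Pads are 19 mm wide; open, the fingers measure 117 mm over their backs; the gripper's body (75 mm by 190 mm) begins 51 mm behind the grasp point.
Start: joints at [1.16, 0.321, -0.07, 1.45, 0.023, 1.371, -0.057], TCP at [0.268, -0.592, 0.234] pointing down, gripper open.
Joint ranges: [-2.86, 2.86], [-0.3, 2.09], [-1.38, 1.24], [0.06, 2.45], [-1.56, 4.7], [0.09, 2.05], [-2.69, 2.69]. Speed limits (rad/s): [2.57, 2.57, 3.14, 3.14, 3.14, 3.14, 3.14].

INTERFACE

Orientations are given as a rotation vector (axis times angle).
In Python, from station import status, imaging, order, nets, manip gives the robot as it stands.
- The arm moves only by the shell command python3 -m crank 'ROWS' [OPENING]. ROWS is JSON, a list of rows, each an object with "xyz": the shift along the tool's x, y, z in mm, a list of three; "rot": the turn, a rotation vector about the tool's x, y, z in degrees, a list of three. In form: [{"xyz": [x, y, z], "rot": [wx, wy, wz]}, ...]. A call has 1 to 8 rows; each row is the pose to reach, as a shift and turn from the pose commanded when the call began, along the tool's axes at that moment; what a row does not reach only later rows make up. A row lasts 1/12 s, in which the tool goes at most 41.7 mm and 7.16 degrees, less where a joint would pass 70% of its speed; a pose out of reach is approached as far as the arm can. A call with a gripper value outside its range is refused whole. OPENING is the opening in per cent of the stroke, from 0 (shut) to 100 (fully open), set as the call begins (- or left out, the last holds). The fingers move at their own pace and stop on an object; the grip force is fixed at half the most. Time passes only in rows, so rows that repeat a pose let the fingers close. It gives the time, the measured TCP pose, the force, the opening and the grip force at its end, in the units of the state.
- status.state(): the state, without advancing time (a new reading comes with each control period).
- imaging.snapshot(name): name is "scene" or "top" or "wrist"; returns (picture, depth): 480x640x3 uint8, blue, green, red; 480x640 float32, m along the optical axis (not along the pixel's ray), 0 where there is no reading.
- imaging.get_calibration(name): a dict with "fov_y" (degrees; the focal length in pixels is half the picture's height over the tangent of half this angle, whatever the lens; pixels are square), "cx", "cy" (the principal point, pixels), "extrinsics" (4x4, takes a point from camera to world coordinates); the wrist camera has in their place "tool_from_camera" (4x4, takes a point from camera to tool coordinates, whose origin is the TCP and whose axes are the flange's). Camera axes: x right, y down, z forward; pixel columns grow to the right and rows downward; lengths in m; the calibration is good to about 2 mm. The wrist camera is an equidistant fisheye: a pixel r from the principal point sees the ray r / f radians off the axis. A picture is of the moment at which its call begins: read the wrist's pose just before it. get_calibration takes no time and is no camera call.
- order.sign_off(): hands the job in; it is judged then, once.
Trained networks look in the newest picture that a camera, given by its name, has taken for a name from the list of things; names that differ only in an ending like _2 or _b are one class to them, and where a whole thing is asked for, a point or a joint stands for the part that bears it (a point fixed in the world has none). Each returns a list of dicts, best first, with "conf" (0 to 1); they miss things now and then, are a little off and sometimes report something else, mostly with a low value. They report only what shows in the picture. A call takes as long as a camera call. They do not tell look-alikes from the thing itself.
- nets.trace(thing, camera): "mask" (480x640 bool, what is visible of it).
- nets.tip_of(thing, camera): "centre" ([x, y, z] in m, in the coordinates of the camera as it stood for that picture, good to about 4 mm: a listed point, or the origin of a listed thing).
The state is a dict: "time": time; "joint_positions": joint angles; "qd": joint speeds; "tau": joint torques, N m; "position": TCP position; "tool_rot": TCP orientation; "ft_force": force on the tool from outside, world axes, zero at the start; "wrist_torque": the same for the moment, N m; "opening": opening from 0.0 (shut) to 1.0 (fully open); "grip_force": force on a finger pad.
Only numpy, scipy, OpenCV 4.12 (cv2) and the standard library are available. Lean on these libraries where they do the work, as an engineer would, in place of code of your own. Each camera call takes 0.05 s, during which the arm holds its last target. There are 200 camera calls.

TASK

Push the tray fully home so that the green dart pot stands under the brush, then pump the brush by its black knob three times, each time right down to the bottom inside the pot and all the way back up. Leave the brush up and the pot standing upright in the tray, still home under the brush, and do not disturb the other things on the ledge.

Things in the scene. Friction and masses are not known exactly. Their poses are not given: they have to be found in the camera images.
- stand: Grey painted pump-brush stand, fixed. Its origin lies on the ledge directly below the vertical brush axis, z up; +y is the direction in which the tray slides home. Base plate 120 (x) x 340 (y) x 12 mm, from y = -228 to +112 mm. Column 50 x 30 mm centred at y = +88 mm, 215 mm tall; its arm (40 mm wide) reaches back to the guide on the brush axis, underside at 199 mm, top at 215 mm.
- tray (a joint): Slide of the wooden tray along the stand's +y, in m: 0 = drawn out (as at the start), 0.130 = fully home at its stop. It moves with about 2 N of friction and stays where it is left.
- tray_push (a point): Centre of the outer (-y) face of the red upright push tab at the tray's outer end. The tab is 44 mm wide (along the stand's x), 10 mm thick and its top is 20 mm above this point, its foot 28 mm below; the point is 48 mm above the ledge. The pot's centre is 82 mm further along +y. Axes as the stand's.
- tray_seat (a point): Centre of the tray's upper face where the pot stands, 20 mm above the ledge, inside a square lip 8 mm high. Fully home it lies on the brush axis. Axes as the stand's.
- brush (a joint): Downward travel of the brush in m: 0 = up (its rest), 0.088 = fully down, the tip then 6 mm above the pot's inner floor. A spring returns it; the press takes about 3 N at the top and 8 N at the bottom.
- brush_knob (a point): Centre of the flat top of the black palm knob at the brush's upper end (44 mm across, 25 mm tall); 330 mm above the ledge when up, 242 mm when fully down. z up.
- brush_tip (a point): Centre of the lower end of the brush; pale bristle head 36 mm in diameter and 75 mm long, on a 10 mm steel rod. 120 mm above the ledge when up.
- pot: Green stoneware dart pot, loose, open at the top, 68 mm outside diameter, 90 mm tall, wall 5 mm, floor 6 mm, about 0.4 kg; origin at the centre of its underside, z along its axis. It stands in the tray, its rim 110 mm above the ledge.
- punch: Bystander: nickel-plated flight punch, 40 x 115 x 58 mm, origin under its centre.
- bell: Bystander: squat copper bar bell on a dark wooden foot, 80 mm diameter, 61 mm tall, origin under its centre.
- shaft1: Bystander: chunky tortoiseshell-effect dart shaft, lying, 75 mm long, 18 mm thick, origin under its middle.
- shaft2: Bystander: the second such dart shaft.
- coasters: Bystander: stack of round cork coasters, 94 mm diameter, 30 mm tall, origin under its centre.
- mug: Bystander: blue ceramic mug, 80 mm diameter, 95 mm tall, handle at its +y, origin under its centre.
- eraser: Bystander: chalkboard eraser with wooden back, 50 x 120 x 36 mm, origin under its centre.
Mind the look-alikes: they are no part of the job. Leave any pink or purple look-alike of the pot alone.

How it is judged:
On the way, in this order (a step that is already met when the one before it is completed fails the run):
1. the tray with the pot is pushed fully home under the raised brush (within 5 mm of its stop) (value of joint tray above 0.125 m and value of joint brush below 0.01 m and horizontal distance between pot and tray_seat below 0.012 m), for 0.2 s.
2. first stroke: the brush is down at the bottom inside the pot (last 8 mm of its stroke) (value of joint brush above 0.08 m and z of brush_tip in the frame of pot below 0.025 m and horizontal distance between brush_tip and pot below 0.016 m and value of joint tray above 0.122 m), for 0.04 s.
3. first stroke: the brush is back at the top (first 10 mm), tray still home (value of joint brush below 0.01 m and value of joint tray above 0.122 m), for 0.04 s.
4. second stroke: the brush is down at the bottom inside the pot (last 8 mm of its stroke) (all of step 2), for 0.04 s.
5. second stroke: the brush is back at the top (first 10 mm), tray still home (all of step 3), for 0.04 s.
6. third stroke: the brush is down at the bottom inside the pot (last 8 mm of its stroke) (all of step 4), for 0.04 s.
7. third stroke: the brush is back at the top (first 10 mm), tray still home (all of step 5), for 0.04 s.
At the end, for the whole second after the job is handed in: The tray is within 8 mm of its stop, the brush is up (within 10 mm of its rest), and the pot stands upright (within 0.1 rad) and at rest on the tray, within 12 mm of the middle of its seat (all of step 7 and angle between pot's own z axis and vertical below 0.1 rad and horizontal distance between pot and tray_seat below 0.012 m and z of pot in the frame of tray_seat below 0.006 m and linear speed of pot below 0.02 m/s); the robot touches nothing.
It fails at once if the pot is tipped by more than 0.3 rad (angle between pot's own z axis and vertical above 0.3 rad).
It fails at once if a bystander is shifted by more than 30 mm (distance of any of punch, bell, shaft1, shaft2, coasters, mug, eraser from where it was at the start of the episode above 0.03 m).
It also fails if it takes over 51 s, if anything falls off the work surface, if the arm or the gripper's body presses on something with over 40 N, if the wrist force passes 120 N, or if a joint passes its speed limit or range.

## Working session

There is one attempt and no reset: what is moved stays moved. The work goes in short steps, Python scripts to look and compute and a shell command to move; the robot and the scene stay as the last step left them, time stands still between calls to the robot, and variables do not carry over. Pictures are saved under pics/ and viewed, at most 10 in all, crops included, and the job is handed in when it is done.

```bash
mkdir -p pics; cat > h.py <<'E'
import numpy as np,cv2
from scipy.spatial.transform import Rotation as R
from station import status,imaging,order,nets,manip
def w(c,p):
    T=np.array(imaging.get_calibration(c)["extrinsics"]);return T[:3,:3]@np.array(p)+T[:3,3]
def px(c,p):
    k=imaging.get_calibration(c);f=240/np.tan(np.radians(k["fov_y"]/2));return (k["cx"]+f*p[0]/p[2],k["cy"]+f*p[1]/p[2])
E
python3 - <<'E'
from h import *
s=status.state();print(s);print(manip.tips_ahead)
ims=[]
for c in("scene","top"):
    im,d=imaging.snapshot(c);cv2.imwrite(f"pics/{c}.png",im)
    for t in("tray_push","tray_seat","brush_knob","brush_tip","pot","stand"):
        for r in nets.tip_of(t,c)[:3]:
            print(c,t,round(r["conf"],2),w(c,r["centre"]).round(4),np.round(px(c,r["centre"])))
E
```

```text
{'time': 0.0, 'joint_positions': array([ 1.16007788,  0.32179771, -0.0700783 ,  1.45165787,  0.02261035,
        1.37078047, -0.05688513]), 'qd': array([ 0.00110817,  0.00023933, -0.0006483 ,  0.00073492,  0.00022446,
       -0.00023873, -0.00318605]), 'tau': array([ 4.46365621e-04, -4.91286278e+01, -4.03846074e-01, -3.12530708e+01,
       -6.39531109e-02,  4.38610185e-02,  1.86804737e-04]), 'position': array([ 0.26763582, -0.59177382,  0.23248646]), 'tool_rot': array([-3.06922587e+00, -6.61982546e-01,  7.80965412e-04]), 'ft_force': array([ 0.55658322, -0.63366851,  0.63345572]), 'wrist_torque': array([-0.01413144, -0.04961663, -0.03114184]), 'grip_force': 0.0, 'opening': 0.9988706611219889}
0.011
scene tray_push 0.86 [ 0.5581 -0.2701  0.046 ] [253. 229.]
scene tray_seat 0.71 [ 0.557  -0.1876  0.0171] [272. 251.]
scene brush_knob 0.96 [ 0.5544 -0.0547  0.3275] [302. 189.]
scene brush_tip 0.67 [ 0.5552 -0.0528  0.1161] [303. 253.]
scene pot 0.8 [ 0.5559 -0.1837  0.0225] [273. 250.]
scene pot 0.77 [ 0.4273 -0.1946 -0.0028] [305. 233.]
scene pot 0.56 [ 0.4536 -0.3394 -0.0024] [268. 212.]
scene stand 0.65 [ 0.5595 -0.054  -0.0014] [303. 282.]
top tray_push 0.62 [ 0.5584 -0.2663  0.0492] [403. 234.]
top tray_seat 0.93 [ 0.5608 -0.1825  0.0235] [373. 234.]
top brush_knob 0.81 [ 0.5559 -0.0524  0.3318] [333. 224.]
top brush_tip 0.54 [ 0.5593 -0.0503  0.1163] [330. 233.]
top pot 0.83 [ 0.427  -0.1905  0.0016] [377. 279.]
top pot 0.66 [ 0.4505 -0.3412  0.0049] [427. 270.]
top pot 0.63 [ 0.5566 -0.1827  0.0216] [374. 236.]
top stand 0.79 [ 0.5608 -0.0513  0.0026] [330. 236.]
top stand 0.72 [0.7706 0.1744 0.004 ] [254. 171.]
```

```bash
python3 - <<'E'
import cv2,numpy as np
a=cv2.imread("pics/scene.png");b=cv2.imread("pics/top.png")
cv2.imwrite("pics/both.png",np.vstack([cv2.resize(a[140:360,130:530],(720,396))[:300],cv2.resize(b[120:340,180:580],(545,300)).copy() if 0 else cv2.copyMakeBorder(cv2.resize(b[120:340,180:580],(545,300)),0,0,0,175,0)]))
E
```

```text
(no output)
```

View pics/both.png

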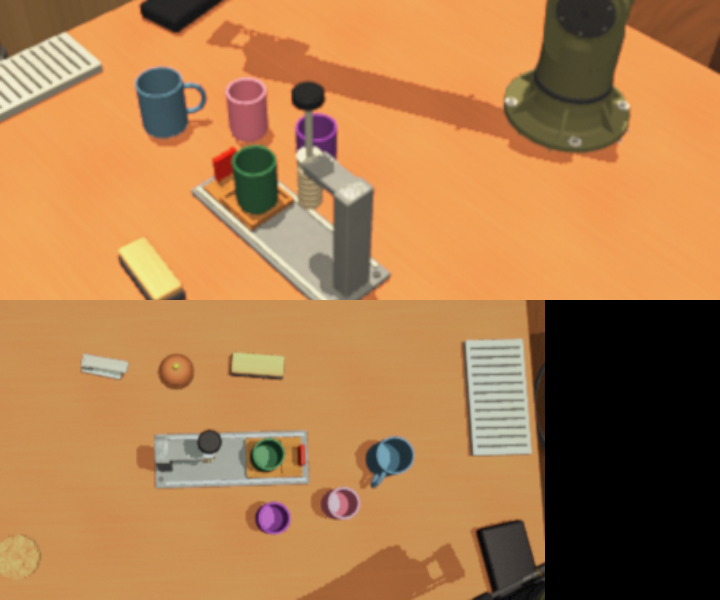

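View pics/scene.png

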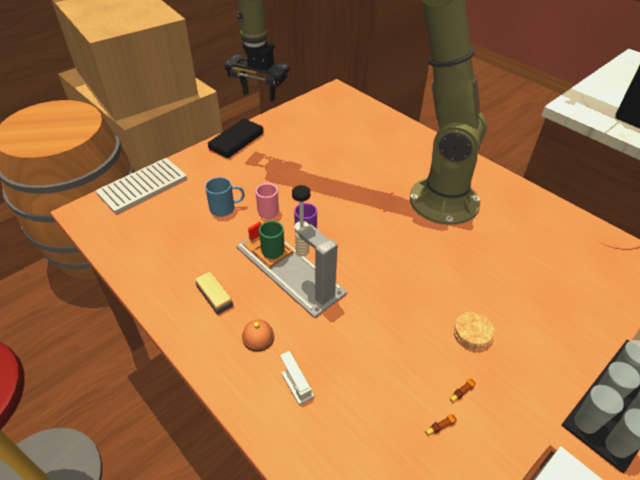

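The things that could be taken for the pot are the green pot in the tray (scene 271,240), the pink one (267,200) and the purple one (306,218). I choose the green one: it stands in the orange tray, with the red tab at (253,229). The mug is at (220,197), behind the tab but clear of it. The black knob is at (302,190).

The tray points and heights agree with the description: tab at z≈0.047, knob at 0.33, and tab to brush axis 0.214 against 0.212 expected.

I'll push with closed fingers, tool x along world y.

```bash
cat >> h.py <<'E'
def go(x,y,z,rv=None):
    s=status.state();A=R.from_rotvec(s["tool_rot"])
    B=R.from_matrix(np.array([[0,1,0],[1,0,0],[0,0,-1]]).astype(float))
    print("t",round(s["time"],2),"pos",s["position"].round(4),"F",s["ft_force"].round(1),"q",s["joint_positions"].round(2))
    print("xyz mm",(A.inv().apply(np.array([x,y,z])-s["position"])*1000).round(1),"rot",np.degrees((A.inv()*B).as_rotvec()).round(1))
E
G='{"xyz":[381,-143,0],"rot":[0,0,-65.7]}'
python3 -m crank '[{"xyz":[40,-15,0],"rot":[0,0,-7]},{"xyz":[80,-30,0],"rot":[0,0,-14]},{"xyz":[120,-45,0],"rot":[0,0,-21]},{"xyz":[155,-58,0],"rot":[0,0,-28]},{"xyz":[190,-71,0],"rot":[0,0,-35]},{"xyz":[225,-84,0],"rot":[0,0,-42]},{"xyz":[260,-97,0],"rot":[0,0,-49]},{"xyz":[260,-97,0],"rot":[0,0,-49]}]' 0
python3 -c "
from h import *
go(0.557,-0.305,0.2)"
```

```text
time: 1.37
position: [0.4722, -0.3877, 0.2341]
tool_rot: [-2.503, -1.898, -0.01]
ft_force: [1.3, 1.4, 0.2]
opening: 0.479
grip_force: 0.0
t 1.37 pos [ 0.4722 -0.3877  0.2341] F [1.3 1.4 0.2] q [ 0.92  0.26 -0.33  1.54  0.08  1.35  0.31]
xyz mm [102.3  59.2  34.9] rot [  0.2  -0.3 -15.6]
```

```bash

python3 -m crank '[{"xyz":[34,20,10],"rot":[0,0,-5]},{"xyz":[68,40,22],"rot":[0,0,-10]},{"xyz":[102,59,34],"rot":[0,0,-15.6]},{"xyz":[102,59,34],"rot":[0,0,-15.6]},{"xyz":[102,59,34],"rot":[0,0,-15.6]}]' 0
python3 - <<'E'
from h import *
for c in("top","scene"):
    imaging.snapshot(c)
    for t in("tray_push","brush_knob"):
        for r in nets.tip_of(t,c)[:1]: print(c,t,round(r["conf"],2),w(c,r["centre"]).round(4))
go(0.557,-0.305,0.057)
E
```

```text
time: 1.78
position: [0.5521, -0.3124, 0.1985]
tool_rot: [-2.234, -2.205, -0.002]
ft_force: [-0.4, -1.0, 0.5]
opening: 0.095
grip_force: 0.0
top tray_push 0.77 [ 0.5613 -0.2667  0.0485]
top brush_knob 0.53 [ 0.556  -0.0534  0.3313]
scene tray_push 0.73 [ 0.5582 -0.2675  0.0456]
scene brush_knob 0.86 [ 0.5578 -0.0577  0.3284]
t 2.08 pos [ 0.5497 -0.3177  0.2   ] F [ 0.4  0.2 -0.2] q [ 0.81  0.33 -0.41  1.53  0.14  1.31  0.36]
xyz mm [ 13.   7. 143.] rot [ 0.   0.1 -1.2]
```

```bash

python3 -m crank '[{"xyz":[5,3,36],"rot":[0,0,-1]},{"xyz":[10,7,72],"rot":[0,0,-1]},{"xyz":[12,8,108],"rot":[0,0,-1]},{"xyz":[12,8,130],"rot":[0,0,-1]},{"xyz":[12,8,143],"rot":[0,0,-1]},{"xyz":[12,8,143],"rot":[0,0,-1]},{"xyz":[12,8,143],"rot":[0,0,-1]}]' 0
python3 - <<'E'
from h import *
im,_=imaging.snapshot("wrist");cv2.imwrite("pics/w1.png",im)
go(0.558,-0.278,0.057)
E
```

```text
time: 2.67
position: [0.5587, -0.305, 0.0571]
tool_rot: [2.224, 2.219, -0.0]
ft_force: [0.7, 0.8, 0.6]
opening: 0.008
grip_force: 0.0
t 2.72 pos [ 0.5597 -0.3052  0.0583] F [-0.   0.5  0.5] q [ 0.77  0.46 -0.4   1.66  0.2   1.06  0.31]
xyz mm [27.2 -1.8  1.3] rot [ 0.1  0.1 -0.1]
```

View pics/w1.png

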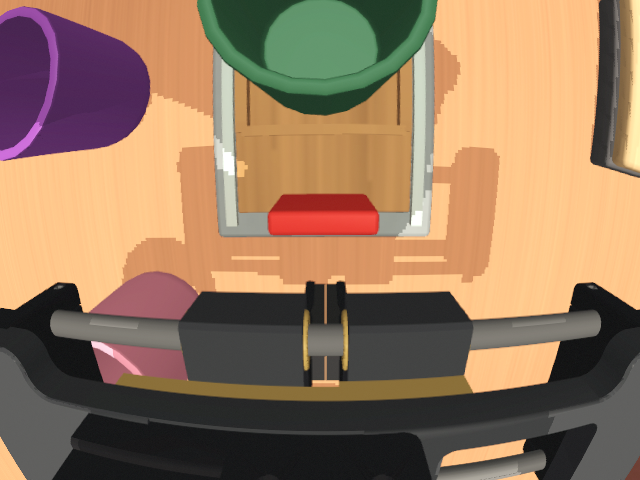

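The closed fingers (325,330) are centred on the red tab (325,215), and the stand's edges run parallel to the tool x axis. Pushing.

```bash

python3 -m crank '[{"xyz":[10,0,0],"rot":[0,0,0]},{"xyz":[18,0,0],"rot":[0,0,0]},{"xyz":[22,0,0],"rot":[0,0,0]},{"xyz":[26,0,0],"rot":[0,0,0]},{"xyz":[30,0,0],"rot":[0,0,0]},{"xyz":[35,0,0],"rot":[0,0,0]},{"xyz":[41,0,0],"rot":[0,0,0]},{"xyz":[48,0,0],"rot":[0,0,0]}]' 0
python3 -m crank '[{"xyz":[8,0,0],"rot":[0,0,0]},{"xyz":[16,0,0],"rot":[0,0,0]},{"xyz":[24,0,0],"rot":[0,0,0]},{"xyz":[32,0,0],"rot":[0,0,0]},{"xyz":[40,0,0],"rot":[0,0,0]},{"xyz":[48,0,0],"rot":[0,0,0]},{"xyz":[55,0,0],"rot":[0,0,0]},{"xyz":[60,0,0],"rot":[0,0,0]}]' 0
python3 -m crank '[{"xyz":[5,0,0],"rot":[0,0,0]},{"xyz":[10,0,0],"rot":[0,0,0]},{"xyz":[15,0,0],"rot":[0,0,0]},{"xyz":[20,0,0],"rot":[0,0,0]},{"xyz":[25,0,0],"rot":[0,0,0]},{"xyz":[29,0,0],"rot":[0,0,0]},{"xyz":[32,0,0],"rot":[0,0,0]},{"xyz":[32,0,0],"rot":[0,0,0]}]' 0
python3 - <<'E'
from h import *
for c in("top","scene"):
    im,_=imaging.snapshot(c)
    for t in("tray_push","tray_seat","pot"):
        for r in nets.tip_of(t,c)[:3]: print(c,t,round(r["conf"],2),w(c,r["centre"]).round(4))
go(0.558,-0.147,0.057)
E
```

```text
time: 3.38
position: [0.5591, -0.2567, 0.057]
tool_rot: [2.223, 2.218, -0.0]
ft_force: [1.4, -3.3, 1.4]
opening: 0.003
grip_force: 1.4
time: 4.05
position: [0.5588, -0.1946, 0.0564]
tool_rot: [-2.221, -2.221, -0.0]
ft_force: [-0.3, -1.4, 1.4]
opening: 0.005
grip_force: 1.2
time: 4.72
position: [0.5587, -0.1626, 0.0563]
tool_rot: [-2.221, -2.221, -0.0]
ft_force: [0.0, -0.5, -0.0]
opening: 0.002
grip_force: 0.0
top tray_push 0.76 [ 0.5573 -0.1517  0.048 ]
top tray_seat 0.56 [ 0.5584 -0.0705  0.0232]
top tray_seat 0.32 [ 0.5499 -0.4483  0.0038]
top pot 0.94 [ 0.4505 -0.3425  0.0021]
top pot 0.79 [ 0.5572 -0.0667  0.0235]
scene tray_push 0.77 [ 0.5562 -0.1527  0.0432]
scene tray_seat 0.91 [ 0.5574 -0.0745  0.0148]
scene pot 0.71 [ 0.4242 -0.1929 -0.0026]
scene pot 0.7 [ 0.5554 -0.0694  0.0209]
scene pot 0.45 [ 0.456  -0.3398  0.0011]
t 5.12 pos [ 0.5588 -0.164   0.0564] F [ 0.2 -0.1  0.5] q [ 0.63  0.37 -0.46  1.8   0.19  1.02  0.09]
xyz mm [17.  -0.9 -0.6] rot [-0.  -0.  -0.1]
```

Good: about 14 mm remain. I'll creep on until the stop shows in the force.

```bash

python3 -m crank '[{"xyz":[2,0,0],"rot":[0,0,0]},{"xyz":[4,0,0],"rot":[0,0,0]},{"xyz":[6,0,0],"rot":[0,0,0]},{"xyz":[8,0,0],"rot":[0,0,0]},{"xyz":[10,0,0],"rot":[0,0,0]},{"xyz":[11,0,0],"rot":[0,0,0]},{"xyz":[11,0,0],"rot":[0,0,0]}]' 0
python3 -m crank '[{"xyz":[1,0,0],"rot":[0,0,0]},{"xyz":[2,0,0],"rot":[0,0,0]},{"xyz":[2,0,0],"rot":[0,0,0]}]' 0
python3 -m crank '[{"xyz":[1,0,0],"rot":[0,0,0]},{"xyz":[2,0,0],"rot":[0,0,0]},{"xyz":[2,0,0],"rot":[0,0,0]}]' 0
```

```text
time: 5.7
position: [0.5588, -0.1525, 0.0565]
tool_rot: [-2.222, -2.221, 0.0]
ft_force: [-0.4, -0.7, -0.4]
opening: 0.002
grip_force: 0.5
time: 5.95
position: [0.5588, -0.1509, 0.0565]
tool_rot: [-2.222, -2.22, 0.0]
ft_force: [-1.5, -2.5, -1.1]
opening: 0.007
grip_force: 0.8
time: 6.2
position: [0.5588, -0.1488, 0.0565]
tool_rot: [-2.222, -2.22, 0.0]
ft_force: [-0.2, -2.0, -0.5]
opening: 0.005
grip_force: 0.8
```

```bash

for i in 1 2; do python3 -m crank '[{"xyz":[1,0,0],"rot":[0,0,0]},{"xyz":[2,0,0],"rot":[0,0,0]},{"xyz":[2,0,0],"rot":[0,0,0]}]' 0 | sed -n '2p;4p'; done
python3 -m crank '[{"xyz":[1,0,0],"rot":[0,0,0]},{"xyz":[1,0,0],"rot":[0,0,0]}]' 0 | sed -n '2p;4p'
```

```text
position: [0.5588, -0.1474, 0.0565]
ft_force: [-1.0, -2.6, -1.3]
position: [0.5588, -0.1473, 0.0566]
ft_force: [-0.5, -6.3, -0.9]
position: [0.5588, -0.1473, 0.0566]
ft_force: [0.7, -8.2, -1.7]
```

Stop reached (force jumps to 6–8 N with no further motion). Back off, lift, and move over the knob.

```bash

python3 -m crank '[{"xyz":[-10,0,0],"rot":[0,0,0]},{"xyz":[-30,0,0],"rot":[0,0,0]},{"xyz":[-50,0,0],"rot":[0,0,0]},{"xyz":[-50,0,-30],"rot":[0,0,0]},{"xyz":[-50,0,-68],"rot":[0,0,0]},{"xyz":[-50,0,-106],"rot":[0,0,0]},{"xyz":[-50,0,-144],"rot":[0,0,0]},{"xyz":[-50,0,-180],"rot":[0,0,0]}]' 0
python3 -m crank '[{"xyz":[0,0,-36],"rot":[0,0,0]},{"xyz":[0,0,-72],"rot":[0,0,0]},{"xyz":[0,0,-108],"rot":[0,0,0]},{"xyz":[0,0,-140],"rot":[0,0,0]},{"xyz":[0,0,-160],"rot":[0,0,0]},{"xyz":[0,0,-160],"rot":[0,0,0]},{"xyz":[0,0,-160],"rot":[0,0,0]}]' 0
python3 - <<'E'
from h import *
for c in("top","scene"):
    im,d=imaging.snapshot(c)
    for t in("tray_push","tray_seat","pot","brush_knob","brush_tip"):
        for r in nets.tip_of(t,c)[:2]: print(c,t,round(r["conf"],2),w(c,r["centre"]).round(4))
    m=nets.trace("brush_knob",c)[0]["mask"]&(d>0)
    k=imaging.get_calibration(c);f=240/np.tan(np.radians(k["fov_y"]/2));v,u=np.nonzero(m);z=d[m]
    P=np.array([w(c,p) for p in np.c_[(u-k["cx"])*z/f,(v-k["cy"])*z/f,z]]);P=P[P[:,2]>.325];print(len(P),np.median(P,0),P.min(0),P.max(0))
go(0.557,-0.055,0.375)
E
```

```text
time: 7.53
position: [0.5594, -0.1926, 0.2391]
tool_rot: [2.221, 2.222, 0.004]
ft_force: [1.9, -0.2, -0.3]
opening: 0.007
grip_force: 0.0
time: 8.12
position: [0.5598, -0.1929, 0.3979]
tool_rot: [2.219, 2.221, 0.004]
ft_force: [-0.3, 0.1, -1.2]
opening: 0.001
grip_force: 0.0
top tray_push 0.61 [ 0.5588 -0.1351  0.0487]
top tray_seat 0.96 [ 0.5621 -0.0526  0.0212]
top pot 0.7 [ 5.62e-01 -4.73e-02 -4.00e-04]
top pot 0.56 [ 0.4274 -0.1922  0.0037]
top brush_knob 0.85 [ 0.5558 -0.0499  0.332 ]
top brush_tip 0.84 [ 0.5581 -0.0537  0.1142]
241 [ 0.55680298 -0.05276955  0.33019695] [ 0.53752131 -0.07405987  0.32531764] [ 0.57672255 -0.03320892  0.3364907 ]
scene tray_push 0.9 [ 0.5576 -0.1399  0.0443]
scene tray_seat 0.81 [ 0.5588 -0.0609  0.0176]
scene pot 0.87 [ 0.5543 -0.0518  0.0218]
scene pot 0.66 [ 0.4524 -0.3387  0.0007]
scene brush_knob 0.97 [ 0.5579 -0.055   0.3297]
scene brush_tip 0.74 [ 0.5584 -0.052   0.1149]
181 [ 0.56025161 -0.05152781  0.32929878] [ 0.53868606 -0.07239573  0.32502911] [ 0.5794611  -0.03296958  0.33323342]
t 8.82 pos [ 0.5589 -0.194   0.3966] F [-1.   0.1 -0.2] q [ 0.68  0.2  -0.47  1.3   0.09  1.66  0.22]
xyz mm [139.   -2.   21.5] rot [ 0.   0.  -0.1]
```

```bash

python3 -m crank '[{"xyz":[36,0,0],"rot":[0,0,0]},{"xyz":[72,-1,0],"rot":[0,0,0]},{"xyz":[108,-1,0],"rot":[0,0,0]},{"xyz":[130,-1,10],"rot":[0,0,0]},{"xyz":[141,-1,21],"rot":[0,0,0]},{"xyz":[141,-1,21],"rot":[0,0,0]},{"xyz":[141,-1,21],"rot":[0,0,0]}]' 0
python3 - <<'E'
from h import *
a,_=imaging.snapshot("scene");b,_=imaging.snapshot("top");cv2.imwrite("pics/k.png",np.hstack([cv2.resize(a[130:290,230:380],(375,400)),cv2.resize(b[160:290,270:420],(425,400))]))
go(0.557,-0.053,0.253)
E
```

```text
time: 9.4
position: [0.5578, -0.0531, 0.3754]
tool_rot: [-2.222, -2.221, 0.002]
ft_force: [-0.2, -0.2, 1.1]
opening: 0.008
grip_force: 0.0
t 9.5 pos [ 0.5582 -0.055   0.376 ] F [ 0.3 -0.8 -0.8] q [ 0.55  0.13 -0.56  1.41  0.07  1.61 -0.01]
xyz mm [  2.1  -1.3 123. ] rot [ 0.   0.1 -0.2]
```

View pics/k.png

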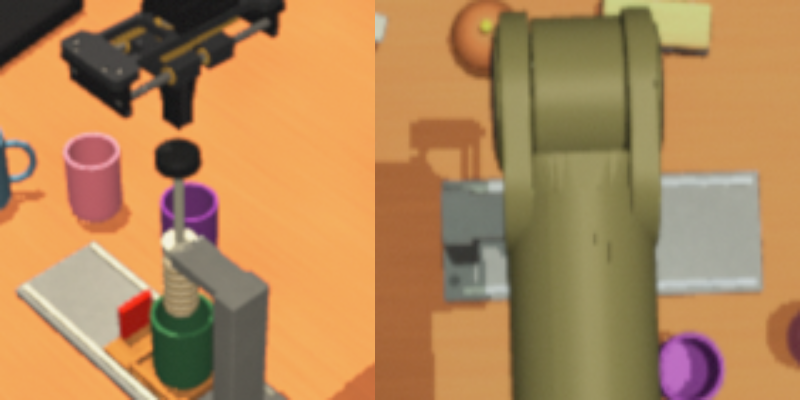

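The closed fingers (177,115) are centred over the black knob (177,158), and the green pot (182,340) stands under the bristles with the tray in. First stroke.

```bash

python3 -m crank '[{"xyz":[1,-1,15],"rot":[0,0,0]},{"xyz":[1,-1,28],"rot":[0,0,0]},{"xyz":[1,-1,34],"rot":[0,0,0]},{"xyz":[1,-1,42],"rot":[0,0,0]},{"xyz":[1,-1,52],"rot":[0,0,0]},{"xyz":[1,-1,62],"rot":[0,0,0]},{"xyz":[1,-1,72],"rot":[0,0,0]},{"xyz":[1,-1,72],"rot":[0,0,0]}]' 0
python3 -m crank '[{"xyz":[0,0,10],"rot":[0,0,0]},{"xyz":[0,0,20],"rot":[0,0,0]},{"xyz":[0,0,30],"rot":[0,0,0]},{"xyz":[0,0,38],"rot":[0,0,0]},{"xyz":[0,0,44],"rot":[0,0,0]},{"xyz":[0,0,47],"rot":[0,0,0]},{"xyz":[0,0,47],"rot":[0,0,0]}]' 0
python3 -m crank '[{"xyz":[0,0,1.5],"rot":[0,0,0]},{"xyz":[0,0,3],"rot":[0,0,0]},{"xyz":[0,0,3],"rot":[0,0,0]},{"xyz":[0,0,3],"rot":[0,0,0]}]' 0
```

```text
time: 10.17
position: [0.5571, -0.0534, 0.302]
tool_rot: [2.224, 2.218, -0.002]
ft_force: [-0.8, -3.8, 5.5]
opening: 0.002
grip_force: 2.4
time: 10.75
position: [0.5577, -0.053, 0.2572]
tool_rot: [2.222, 2.218, 0.001]
ft_force: [-0.9, -2.9, 7.2]
opening: 0.004
grip_force: 3.6
time: 11.08
position: [0.5577, -0.053, 0.2549]
tool_rot: [2.222, 2.217, 0.001]
ft_force: [-1.1, -2.3, 6.4]
opening: 0.006
grip_force: 3.7
```

```bash

python3 -m crank '[{"xyz":[0,0,1],"rot":[0,0,0]},{"xyz":[0,0,2],"rot":[0,0,0]},{"xyz":[0,0,2],"rot":[0,0,0]}]' 0
python3 -c "
from h import *
im,d=imaging.snapshot('scene');cv2.imwrite('pics/d.png',cv2.resize(im[130:290,230:380],(450,480)))
for t in('brush_knob','pot','tray_push'):
  for r in nets.tip_of(t,'scene')[:1]: print(t,r['conf'],w('scene',r['centre']).round(4))
go(.557,-.053,.252)"
```

```text
time: 11.33
position: [0.5578, -0.053, 0.2534]
tool_rot: [2.221, 2.217, 0.001]
ft_force: [-2.3, -2.9, 9.0]
opening: 0.007
grip_force: 4.7
brush_knob 0.56 [ 0.5541 -0.0553  0.2405]
pot 0.8 [ 0.4566 -0.3393 -0.0028]
tray_push 0.97 [ 0.5601 -0.1385  0.0428]
t 11.53 pos [ 0.5577 -0.053   0.2534] F [-2.2 -3.4  9.6] q [ 0.55  0.16 -0.56  1.63  0.09  1.37 -0.02]
xyz mm [-0.  -0.7  1.4] rot [ 0.1  0.1 -0.1]
```

View pics/d.png

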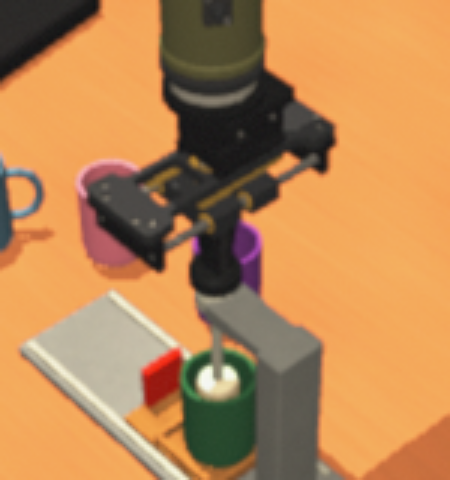

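The brush is down: the knob (215,270) sits on the guide and the bristles (217,380) are inside the green pot. The force shows the end stop. Now up.

```bash

python3 -m crank '[{"xyz":[0,0,-12],"rot":[0,0,0]},{"xyz":[0,0,-26],"rot":[0,0,0]},{"xyz":[0,0,-40],"rot":[0,0,0]},{"xyz":[0,0,-54],"rot":[0,0,0]},{"xyz":[0,0,-68],"rot":[0,0,0]},{"xyz":[0,0,-82],"rot":[0,0,0]},{"xyz":[0,0,-96],"rot":[0,0,0]},{"xyz":[0,0,-100],"rot":[0,0,0]}]' 0
python3 -m crank '[{"xyz":[0,0,0],"rot":[0,0,0]},{"xyz":[0,0,0],"rot":[0,0,0]},{"xyz":[0,0,0],"rot":[0,0,0]}]' 0
python3 -c "
from h import *
im,d=imaging.snapshot('scene')
for t in('brush_knob','brush_tip','pot','tray_push'):
  for r in nets.tip_of(t,'scene')[:2]: print(t,r['conf'],w('scene',r['centre']).round(4))
go(.557,-.053,.253)"
```

```text
time: 12.2
position: [0.558, -0.0511, 0.354]
tool_rot: [2.22, 2.22, 0.005]
ft_force: [0.2, 0.2, -0.0]
opening: 0.008
grip_force: 0.0
time: 12.45
position: [0.5566, -0.0517, 0.3502]
tool_rot: [-2.221, -2.22, 0.001]
ft_force: [0.7, -0.1, -0.2]
opening: 0.006
grip_force: 0.0
brush_knob 0.97 [ 0.558  -0.0582  0.3268]
brush_knob 0.6 [ 0.5581 -0.0588  0.0186]
brush_tip 0.68 [ 0.5595 -0.0514  0.1162]
brush_tip 0.68 [ 0.7683  0.1723 -0.0018]
pot 0.97 [ 0.5556 -0.05    0.0192]
pot 0.69 [ 0.4565 -0.3384 -0.0007]
tray_push 0.92 [ 0.5559 -0.1383  0.0471]
t 12.7 pos [ 0.5568 -0.052   0.351 ] F [0.1 0.6 0.1] q [ 0.55  0.13 -0.56  1.47  0.07  1.56 -0.01]
xyz mm [-1.   0.3 98. ] rot [-0.1 -0.  -0.1]
```

The brush came back up with tray and pot in place. Strokes two and three: 99 mm down, then up.

```bash

python3 -m crank '[{"xyz":[-1,0,10],"rot":[0,0,0]},{"xyz":[-1,0,22],"rot":[0,0,0]},{"xyz":[-1,0,35],"rot":[0,0,0]},{"xyz":[-1,0,48],"rot":[0,0,0]},{"xyz":[-1,0,61],"rot":[0,0,0]},{"xyz":[-1,0,74],"rot":[0,0,0]},{"xyz":[-1,0,84],"rot":[0,0,0]},{"xyz":[-1,0,92],"rot":[0,0,0]}]' 0
python3 -m crank '[{"xyz":[0,0,4],"rot":[0,0,0]},{"xyz":[0,0,7],"rot":[0,0,0]},{"xyz":[0,0,8],"rot":[0,0,0]},{"xyz":[0,0,8],"rot":[0,0,0]},{"xyz":[0,0,8],"rot":[0,0,0]}]' 0
python3 -c "
from h import *
go(.557,-.053,.253)"
```

```text
time: 13.37
position: [0.5578, -0.0529, 0.2593]
tool_rot: [2.221, 2.219, 0.003]
ft_force: [0.8, 1.6, 7.9]
opening: 0.004
grip_force: 3.8
time: 13.78
position: [0.5579, -0.0529, 0.2534]
tool_rot: [2.22, 2.218, 0.003]
ft_force: [-1.4, 0.2, 13.3]
opening: 0.006
grip_force: 6.2
t 13.78 pos [ 0.5579 -0.0529  0.2534] F [-1.4  0.2 13.3] q [ 0.56  0.16 -0.56  1.64  0.09  1.37 -0.02]
xyz mm [-0.1 -0.9  0.4] rot [ 0.2  0.  -0.1]
```

```bash

python3 -m crank '[{"xyz":[0,0,-12],"rot":[0,0,0]},{"xyz":[0,0,-26],"rot":[0,0,0]},{"xyz":[0,0,-40],"rot":[0,0,0]},{"xyz":[0,0,-54],"rot":[0,0,0]},{"xyz":[0,0,-68],"rot":[0,0,0]},{"xyz":[0,0,-82],"rot":[0,0,0]},{"xyz":[0,0,-96],"rot":[0,0,0]},{"xyz":[0,0,-100],"rot":[0,0,0]}]' 0
python3 -m crank '[{"xyz":[0,0,0],"rot":[0,0,0]},{"xyz":[0,0,0],"rot":[0,0,0]},{"xyz":[0,0,0],"rot":[0,0,0]}]' 0
python3 -c "
from h import *
im,d=imaging.snapshot('scene')
for t in('brush_knob','pot','tray_push'):
  for r in nets.tip_of(t,'scene')[:2]: print(t,r['conf'],w('scene',r['centre']).round(4))
go(.557,-.053,.253)"
```

```text
time: 14.45
position: [0.5575, -0.0531, 0.3526]
tool_rot: [2.221, 2.219, 0.002]
ft_force: [-0.7, -0.5, 0.1]
opening: -0.001
grip_force: 0.0
time: 14.7
position: [0.5564, -0.0532, 0.3498]
tool_rot: [-2.221, -2.219, 0.003]
ft_force: [-0.4, -1.3, 0.8]
opening: 0.003
grip_force: 0.0
pot 0.8 [ 0.4233 -0.1933 -0.0044]
pot 0.79 [ 0.4558 -0.3407  0.001 ]
t 14.9 pos [ 0.5567 -0.0531  0.3507] F [ 0.1  0.7 -0.9] q [ 0.55  0.13 -0.56  1.47  0.07  1.56 -0.01]
xyz mm [ 0.1  0.4 97.7] rot [-0.1 -0.  -0.1]
```

```bash
python3 -c "
from h import *
im,d=imaging.snapshot('scene');cv2.imwrite('pics/u2.png',cv2.resize(im[130:290,230:380],(450,480)))
for t in('brush_knob','pot','tray_push'):
  for r in nets.tip_of(t,'scene')[:2]: print(t,r['conf'],w('scene',r['centre']).round(4))"
```

```text
brush_knob 0.74 [ 0.5586 -0.0537  0.3305]
pot 0.66 [ 0.5567 -0.0522  0.0202]
pot 0.6 [ 0.4559 -0.3409 -0.0014]
tray_push 0.78 [ 0.5565 -0.1377  0.0454]
tray_push 0.52 [ 0.5575 -0.054   0.1181]
```

View pics/u2.png

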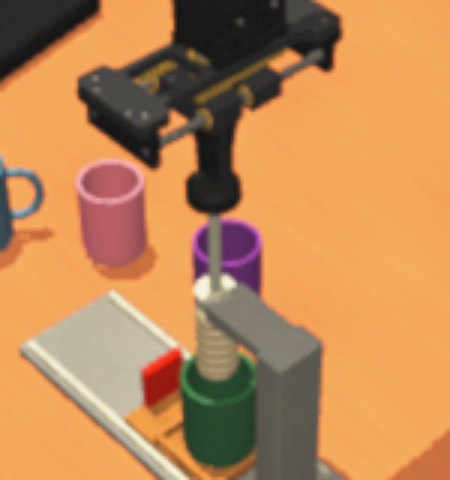

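The brush is up (knob at 213,190, bristles above the pot rim) and the pot is home. Third stroke, then retreat well clear.

```bash

python3 -m crank '[{"xyz":[0,0,10],"rot":[0,0,0]},{"xyz":[0,0,22],"rot":[0,0,0]},{"xyz":[0,0,35],"rot":[0,0,0]},{"xyz":[0,0,48],"rot":[0,0,0]},{"xyz":[0,0,61],"rot":[0,0,0]},{"xyz":[0,0,74],"rot":[0,0,0]},{"xyz":[0,0,84],"rot":[0,0,0]},{"xyz":[0,0,92],"rot":[0,0,0]}]' 0
python3 -m crank '[{"xyz":[0,0,4],"rot":[0,0,0]},{"xyz":[0,0,7],"rot":[0,0,0]},{"xyz":[0,0,8],"rot":[0,0,0]},{"xyz":[0,0,8],"rot":[0,0,0]},{"xyz":[0,0,8],"rot":[0,0,0]}]' 0
python3 -m crank '[{"xyz":[0,0,-12],"rot":[0,0,0]},{"xyz":[0,0,-26],"rot":[0,0,0]},{"xyz":[0,0,-40],"rot":[0,0,0]},{"xyz":[0,0,-54],"rot":[0,0,0]},{"xyz":[0,0,-68],"rot":[0,0,0]},{"xyz":[0,0,-82],"rot":[0,0,0]},{"xyz":[0,0,-96],"rot":[0,0,0]},{"xyz":[0,0,-110],"rot":[0,0,0]}]' 0
python3 -m crank '[{"xyz":[0,0,-14],"rot":[0,0,0]},{"xyz":[0,0,-28],"rot":[0,0,0]},{"xyz":[0,0,-40],"rot":[0,0,0]},{"xyz":[0,0,-40],"rot":[0,0,0]},{"xyz":[0,0,-40],"rot":[0,0,0]},{"xyz":[0,0,-40],"rot":[0,0,0]}]' 0
python3 -c "
from h import *
im,d=imaging.snapshot('scene');cv2.imwrite('pics/end.png',im)
for t in('brush_knob','pot','tray_push'):
  for r in nets.tip_of(t,'scene')[:2]: print(t,r['conf'],w('scene',r['centre']).round(4))"
```

```text
time: 15.77
position: [0.5579, -0.0529, 0.2593]
tool_rot: [2.221, 2.219, 0.003]
ft_force: [-0.5, -0.3, 8.1]
opening: 0.003
grip_force: 3.8
time: 16.18
position: [0.558, -0.053, 0.2534]
tool_rot: [2.22, 2.218, 0.003]
ft_force: [-0.7, 0.2, 11.6]
opening: 0.004
grip_force: 6.0
time: 16.85
position: [0.5567, -0.053, 0.361]
tool_rot: [-2.222, -2.22, 0.001]
ft_force: [0.8, 0.4, -0.3]
opening: 0.007
grip_force: 0.0
time: 17.35
position: [0.5567, -0.0531, 0.3999]
tool_rot: [-2.222, -2.219, 0.002]
ft_force: [0.0, 0.1, -0.1]
opening: 0.006
grip_force: 0.0
brush_knob 0.64 [ 0.5572 -0.0566  0.3284]
pot 0.82 [ 0.5574 -0.0556  0.0201]
pot 0.73 [ 0.4519 -0.3406 -0.0008]
tray_push 0.8 [ 0.5565 -0.1428  0.0433]
```

View pics/end.png

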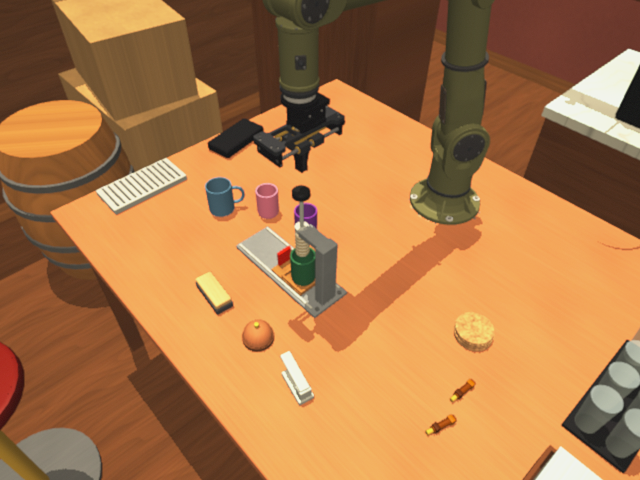

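The pot (303,266) stands home under the raised brush, the knob (301,193) is up, the bystanders are unmoved and the gripper is clear. Handing in.

```bash
python3 -c "
from station import order
print(order.sign_off())"
```

```text
the job is handed in; nothing more can be done
None
```

I pushed the tray home, pumped the brush three times to the bottom and back up, and handed the job in at about 17 s; the last picture shows the green pot upright under the raised brush and the bystanders undisturbed, but the sign-off returned no verdict.

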